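Fit the spindle and show the index housing to the inspection camera

ROBOT

A 6-joint arm with a two-finger parallel gripper is mounted at the origin on the work surface. World frame = base frame: x ahead of the robot, y to its left, z up, the work surface at z = 0. Lengths are in m, angles in rad, forces in N, time in s.
With the tool pointing down it reaches from about 0.25 to 0.8 m from the base axis. Payload 8.5 kg.
Tool frame: the origin (TCP) lies at the very end of the fingers, on their centre line; the grasp point (between the pads) lies grasp_offset behind it (grasp_offset is the distance from the TCP to the grasp point, in m); z points along the fingers, y is the line along which they close (so a half turn about z gives the same grasp; the last joint's range is limited). The gripper opens to 85 mm and grips with 20 to 120 N. Pads are 22 mm wide; open, the fingers measure 114 mm over their backs; the gripper's body (76 mm by 85 mm) begins 54 mm behind the grasp point. The pads swing forward as they close: fully open they stand 13 mm farther back than shut.
Start: joints at [-1.282, 0.238, -0.013, 1.319, 0, 1.571], TCP at [0.15, -0.503, 0.231] pointing down, gripper open.
Joint ranges: [-2.66, 2.66], [-1.03, 1.9], [-1.14, 1.46], [-1.82, 2.27], [-1.45, 1.34], [-3.14, 3.14]. Speed limits (rad/s): [2.22, 2.22, 2.79, 3.14, 3.14, 3.14].

INTERFACE

Orientations are given as a unit quaternion [w, x, y, z].
In Python, from plant import * gives the robot as it stands. The module is installed in compiled form; this text tells all that it offers.
- The arm moves only by the shell command python3 -m handwheel 'ROWS' [OPENING] [FORCE]. ROWS is text: rows parted by semicolons, each of 6 numbers parted by spaces: the shift along the tool's x, y, z each as a share of 40 cm, from -1 to 1, then the turn, a rotation vector about the tool's x, y, z each as a share of 90 degrees, from -1 to 1. A call has 1 to 12 rows; each row is the pose to reach, as a shift and turn from the pose commanded when the call began, along the tool's axes at that moment; what a row does not reach only later rows make up. A row lasts 1/8 s, in which the tool goes at most 62.5 mm and 10.7 degrees, less where a joint would pass 70% of its speed; a pose out of reach is approached as far as the arm can. A call with a number of a shift or a turn outside -1 to 1 is refused whole. A call with a gripper value outside its range is refused whole. OPENING is the opening in per cent of the stroke, from 0 (shut) to 100 (fully open), set as the call begins (- or left out, the last holds). The fingers move at their own pace and stop on an object; FORCE is the grip in N (left out, the last holds). Time passes only in rows, so rows that repeat a pose let the fingers close. It gives the time, the measured TCP pose, the force, the opening and the grip force at its end, in the units of the state.
- get_obs(): the state, without advancing time (a new reading comes with each control period).
- camera(name): name is "side" or "top"; returns (picture, depth): 400x640x3 uint8, blue, green, red; 400x640 float32, m along the optical axis (not along the pixel's ray), 0 where there is no reading.
- camera_params(name): a dict with "intrinsics" (3x3 intrinsics, pixels), "position" and "orientation" of the camera in the world. Camera axes: x right, y down, z forward; pixel columns grow to the right and rows downward; lengths in m; the calibration is good to about 2 mm. A picture is of the moment at which its call begins. camera_params takes no time and is no camera call.
- hand_in(): hands the job in; it is judged then, once.
The state is a dict: "time_s": time; "qpos": joint angles; "dq": joint speeds; "tau": joint torques, N m; "eef_pos": TCP position; "tool_rot": TCP orientation; "force": force on the tool from outside, world axes, zero at the start; "ft_torque": the same for the moment, N m; "width": opening from 0.0 (shut) to 1.0 (fully open); "finger_force": force on a finger pad.
Only numpy, scipy, OpenCV 4.12 (cv2) and the standard library are available. Lean on these libraries where they do the work, as an engineer would, in place of code of your own. Each camera call takes 0.05 s, during which the arm holds its last target. There are 200 camera calls.

TASK

Lift the bronze spindle out of the blue drilled block and drop it foot-down into the bore in the top of the brass meter index housing, right to the bottom, letting go of it while the housing still stands on the counter. Then grip the housing by its two plain sides, lift it with the spindle in it, and present it to the inspection camera: upright, the dial facing the lens, the dial's centre level with the lens and 100 mm straight ahead of it; finish while holding it still there. Do not touch the camera, do not tip the housing over, and leave the dark spindle, the orange cup and the black lever arm where they are.

Things in the scene. Friction and masses are not known exactly. Their poses are not given: they have to be found in the camera images.
- spindle_center (a point): centre (half-way up) of the bronze (copper-coloured) spindle: an upright plain rod, 12 mm diameter, 75 mm long, 0.075 kg, with a thin steel band near its top. z points up along the rod. It starts standing in one of the two holes of the blue block, its top 80 mm above the counter (50 mm of it above the block).
- spindle_foot (a point): centre of the lower end face of the bronze spindle (slightly chamfered)
- dark_spindle_center (a point): centre of the dark steel spindle, same size as the bronze one, standing in the other hole of the block; to be left there
- rack: blue block fixed to the counter, 50 (x) x 130 (y) x 30 mm high, origin at the centre of its underside. Its two loose-fitting holes, 25 mm deep, lie on its y axis 40 mm either side of the middle (80 mm apart); which one holds the bronze spindle varies.
- housing_center (a point): centre (half-way up) of the brass meter index housing, a loose casting of about 0.45 kg: 44 mm front to back (x), 50 mm between its plain flat sides (y, gripped here), 70 mm high, with a 6 mm thick foot sticking out 7 mm in front and behind. Round white dial on the +x face; z up. Grip its upper half, leaving room over the 13 mm of spindle that stick out of the top when home.
- housing_dial (a point): centre of the dial face, 26 mm along +x from the housing's centre and at the same height (35 mm above its underside); its x axis points straight out of the dial
- housing_bore (a point): centre of the mouth of the round bore in the middle of the housing's top, 17 mm diameter with a 2 mm chamfer, 62 mm deep, vertical; 70 mm above the housing's underside
- housing_bore_floor (a point): centre of the bottom of that bore, 8 mm above the housing's underside
- camera: inspection camera fixed to the counter: red base 70 x 60 x 45 mm, steel post, black head 64 x 44 x 44 mm whose centre is 200 mm above the counter (its top at 222 mm), a white ring light and a dark lens in front. Origin at the centre of the base's underside, on the post's axis. The camera looks level along its own -x axis.
- camera_lens (a point): centre of the front of the lens, 70 mm in front (-x of the camera) of the post's axis, 200 mm above the counter; the lens is 30 mm in diameter, the ring light round it 48 mm
- view_point (a point): the point in the air where the dial's centre is to be held: 100 mm straight ahead of the lens (camera's -x), 200 mm above the counter. With the dial facing the lens, the housing's x axis points the same way as the camera's x axis and the housing's centre is 26 mm farther from the lens than this point.
- cup: orange plastic seal cup, 54 mm across the rim, 45 mm high, 0.04 kg, origin at the centre of its underside; bystander
- lever_arm: black steel lever arm lying flat, about 128 mm long (y) x 32 mm wide x 14 mm high, origin on the counter at its middle; bystander
Not all that is in view belongs to the job. Leave any turquoise look-alike of the part that bears housing_center alone. Of the things that look like the camera, take the one that is farthest to the robot's left at the start.

How it is judged:
By the outcome, as a careful person would: the job done as asked, in the order asked, and still so for the second after the job is handed in, while the arm keeps its last pose, push and grip.
It also fails if it takes over 59 s, if anything falls off the work surface, if the arm or the gripper's body presses on something with over 40 N, if the wrist force passes 120 N, or if a joint passes its speed limit or range.

## Working session

There is one attempt and no reset: what is moved stays moved. The work goes in short steps, Python scripts to look and compute and a shell command to move; the robot and the scene stay as the last step left them, time stands still between calls to the robot, and variables do not carry over. Pictures are saved under pics/ and viewed, at most 10 in all, crops included, and the job is handed in when it is done.

```bash
mkdir -p pics; cat > h.py <<'E'
from plant import *
import numpy as np, cv2
from scipy.spatial.transform import Rotation as R
def rot(q): return R.from_quat([q[1],q[2],q[3],q[0]])
def cam(n):
    im,d=camera(n); p=camera_params(n); return im,d,np.array(p["intrinsics"]),np.array(p["position"]),rot(p["orientation"]).as_matrix()
def pts(c):
    im,d,K,t,M=c; v,u=np.mgrid[:400,:640]
    P=np.stack([(u-K[0,2])/K[0,0]*d,(v-K[1,2])/K[1,1]*d,d],-1)
    W=P@M.T+t; W[d==0]=np.nan; return W
def ray(c,u,v,z):
    _,_,K,t,M=c; r=M@np.array([(u-K[0,2])/K[0,0],(v-K[1,2])/K[1,1],1]); return t+r*(z-t[2])/r[2]
def proj(c,P):
    _,_,K,t,M=c; q=(np.asarray(P)-t)@M; return (q[...,:2]/q[...,2:])*[K[0,0],K[1,1]]+[K[0,2],K[1,2]]
E
python3 - <<'E'
from h import *
for n in ("side","top"):
    c=cam(n); cv2.imwrite(f"pics/{n}0.png",c[0]); print(n,c[3],c[4].round(3).tolist(),c[2].tolist())
    np.savez(f"{n}0.npz",im=c[0],d=c[1],K=c[2],t=c[3],M=c[4])
o=get_obs(); print({k:o[k] for k in("time_s","eef_pos","tool_rot","width","force")})
import plant; print([k for k in dir(plant) if not k.startswith('_')])
E
```

```text
side [ 0.36413546 -0.60631417  0.6647385 ] [[0.927, -0.251, 0.28], [-0.376, -0.602, 0.705], [-0.009, -0.758, -0.652]] [[401.11262777917005, 0.0, 320.0079817840399], [0.0, 401.11262777917005, 194.9532402558729], [0.0, 0.0, 1.0]]
top [ 0.48822765 -0.031025    1.05392954] [[0.03, -0.993, 0.113], [-1.0, -0.029, 0.008], [-0.005, -0.113, -0.994]] [[394.05163485628, 0.0, 317.92562334592367], [0.0, 394.05163485628, 205.631879589157], [0.0, 0.0, 1.0]]
{'time_s': 0.1, 'eef_pos': array([ 0.14942264, -0.50291354,  0.23073723]), 'tool_rot': array([-6.31306799e-04,  9.89593819e-01,  1.43887696e-01, -8.06118574e-05]), 'width': 1.0019115403435341, 'force': array([-0.39978426, -0.22856996,  0.11344442])}
['MotionError', 'camera', 'camera_params', 'get_obs', 'grasp_offset', 'hand_in']
```

View pics/side0.png

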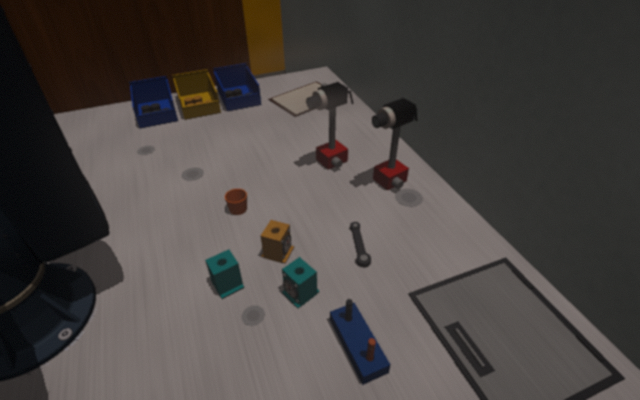

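View pics/top0.png

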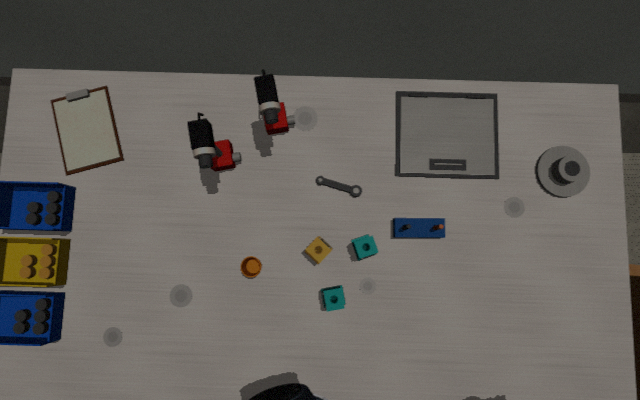

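Side: brass housing at about (277,240), dial facing right/down; bronze spindle (371,350); dark one (349,309); target camera (left one) with its base at (332,155). Top: housing (318,250), bronze (441,226), rack (419,228), target camera base (225,155) with its head at (203,145).

```bash
cat > m.py <<'E'
from h import *
def load(n):
    z=np.load(f"{n}0.npz"); return z["im"],z["d"],z["K"],z["t"],z["M"]
for n in ("side","top"):
    c=load(n); W=pts(c); hsv=cv2.cvtColor(c[0],cv2.COLOR_BGR2HSV); H,S,V=[hsv[...,i].astype(int) for i in range(3)]
    print(n)
    for nm,m in dict(rack=(abs(H-112)<10)&(S>120),brass=(H>10)&(H<24)&(S>110)&(V>60),red=((H<4)|(H>174))&(S>150),orange=(H>=3)&(H<14)&(S>120)).items():
        k,l,st,ce=cv2.connectedComponentsWithStats(m.astype(np.uint8))
        for i in range(1,k):
            if st[i,4]<15: continue
            p=W[l==i]; p=p[~np.isnan(p[:,0])]
            if len(p)<8: continue
            print(nm,st[i].tolist(),"med",np.median(p,0).round(3),"zmax",np.percentile(p[:,2],97).round(3))
            if n=="top" or 1:
                zt=np.percentile(p[:,2],95); t=p[p[:,2]>zt-.008]
                r=cv2.minAreaRect((t[:,:2]*1000).astype(np.float32)); print("    toprect mm",[np.round(x,1) for x in r])
c=load("side"); cv2.imwrite("pics/s_crop.png",cv2.resize(c[0][60:390,190:430],None,fx=2.4,fy=2.4*.75,interpolation=3)[:600,:])
a=cv2.resize(load("side")[0][190:310,200:330],(400,370),interpolation=2); b=cv2.resize(load("top")[0][215:275,290:355],(400,370),interpolation=2)
e=cv2.resize(load("top")[0][105:185,180:300],(400,230),interpolation=2); f=cv2.resize(load("top")[0][210:245,385:455],(400,230),interpolation=2)
cv2.imwrite("pics/crop1.png",np.clip(np.vstack([np.hstack([a,b]),np.hstack([e,f])])*1.6,0,255).astype(np.uint8))
E
python3 m.py
```

```text
side
rack [214, 68, 44, 32, 664] med [0.582 0.798 0.035] zmax 0.076
    toprect mm [array([530.7, 732.6]), array([187.6,  71.5]), np.float64(65.4)]
rack [251, 75, 7, 10, 16] med [0.64  0.694 0.066] zmax 0.073
    toprect mm [array([639.1, 692.3]), array([88.3,  1.7]), np.float64(89.5)]
rack [130, 77, 46, 50, 1500] med [0.3   0.796 0.033] zmax 0.079
    toprect mm [array([302.9, 722. ]), array([119., 171.]), np.float64(0.7)]
rack [225, 97, 12, 9, 32] med [0.537 0.634 0.037] zmax 0.045
    toprect mm [array([541.3, 633.9]), array([ 6.7, 36.7]), np.float64(89.9)]
rack [331, 304, 58, 73, 1583] med [ 0.552 -0.297  0.031] zmax 0.033
    toprect mm [array([ 556. , -292.8]), array([ 47.6, 127.9]), np.float64(1.4)]
brass [242, 0, 43, 75, 2636] med [ 1.106  2.347 -0.363] zmax -0.131
    toprect mm [array([ 889.1, 1860.2]), array([1201.1,  237.7]), np.float64(65.9)]
brass [206, 72, 12, 21, 65] med [0.5   0.733 0.072] zmax 0.077
    toprect mm [array([500.9, 719.1]), array([  7.5, 165.1]), np.float64(1.7)]
brass [173, 78, 47, 34, 497] med [0.431 0.733 0.022] zmax 0.075
    toprect mm [array([385
[... 3987 characters left out ...]
.135 -0.352] zmax -0.338
    toprect mm [array([  302. , -1132.3]), array([ 3.3, 18. ]), np.float64(73.8)]
orange [633, 320, 7, 9, 23] med [ 0.266 -1.133 -0.356] zmax -0.341
    toprect mm [array([  274.7, -1133.2]), array([18. ,  4.3]), np.float64(1.7)]
orange [634, 329, 6, 9, 18] med [ 0.24  -1.133 -0.352] zmax -0.338
    toprect mm [array([  247.4, -1130.6]), array([12.8,  4.6]), np.float64(3.3)]
orange [635, 346, 5, 13, 27] med [ 0.177 -1.131 -0.356] zmax -0.344
    toprect mm [array([  182.8, -1129.2]), array([ 8. , 24.3]), np.float64(88.9)]
orange [636, 367, 4, 9, 17] med [ 0.11  -1.13  -0.353] zmax -0.345
    toprect mm [array([  111.2, -1126.3]), array([24.6,  6. ]), np.float64(2.1)]
```

View pics/crop1.png

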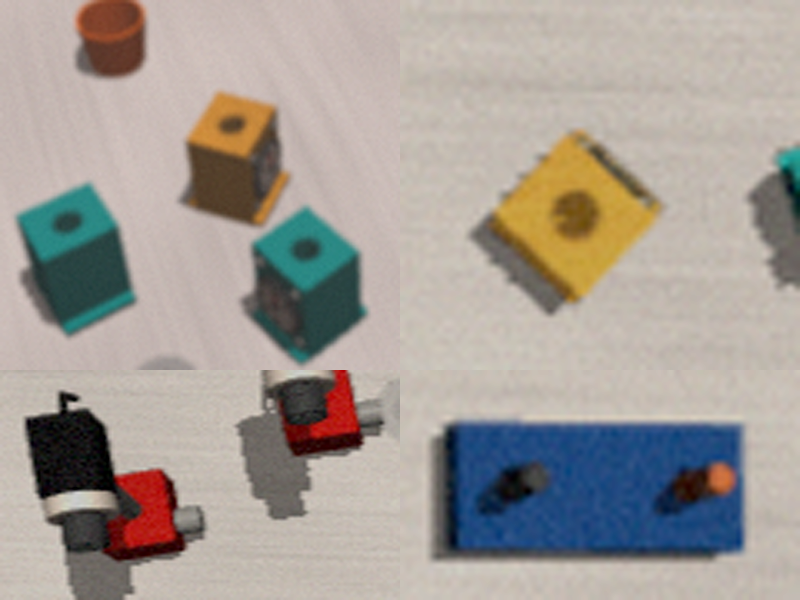

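```bash
cat > m2.py <<'E'
from h import *
from m_load import load
C={n:load(n) for n in("side","top")}
def cen(m,box):
    x0,y0,x1,y1=box; mm=np.zeros_like(m,np.uint8); mm[y0:y1,x0:x1]=m[y0:y1,x0:x1]
    k,l,st,ce=cv2.connectedComponentsWithStats(mm); i=1+np.argmax(st[1:,4]); return ce[i],st[i,4],(l==i)
def tri(us,ut):
    A=np.zeros((3,3));b=np.zeros(3);rs=[]
    for n,u in(("side",us),("top",ut)):
        _,_,K,t,M=C[n]; r=M@np.array([(u[0]-K[0,2])/K[0,0],(u[1]-K[1,2])/K[1,1],1]); r/=np.linalg.norm(r); Q=np.eye(3)-np.outer(r,r);A+=Q;b+=Q@t;rs.append((t,Q))
    p=np.linalg.solve(A,b); return p.round(4),[round(np.linalg.norm(Q@(p-t)),4) for t,Q in rs]
out={}
for n in C:
    c=C[n]; im=c[0]; hsv=cv2.cvtColor(im,cv2.COLOR_BGR2HSV); H,S,V=[hsv[...,i].astype(int) for i in range(3)]
    hb={"side":(262,222,292,242),"top":(308,240,330,260)}[n]
    # bore: dark inside top face
    x0,y0,x1,y1=hb; med=np.percentile(V[y0:y1,x0:x1],75)
    hullm=((H>10)&(H<24)&(S>100)); 
    if n=="side": hull=cv2.convexHull(np.argwhere(hullm&(V>85))[:, ::-1][lambda p:p] if 0 else np.array([[0,0]],np.int32)) if 0 else None
    W=pts(c); 
    u,a,_=cen((V<med*.72),{"side":(270,224,284,238),"top":(311,243,326,257)}[n])
    out[n,"bore"]=u; print(n,"bore",u,a,ray(c,*u,.07))
    ob=(H<14)&(S>120)
    u,a,l=cen(ob,{"side":(360,330,385,362),"top":(428,218,450,235)}[n])
    pp=np.argwhere(l&(W[...,2]>.072))[:, ::-1]; u2=pp.mean(0)
    out[n,"sp"]=u2; print(n,"sp",u2,len(pp),ray(c,*u2,.08))
    # brass top contour rectangle by ray casting at z=.07
    bm=(H>10)&(H<24)&(S>100)&(W[...,2]>.06); u,a,l=cen(bm,{"side":(250,210,300,265),"top":(300,230,336,270)}[n])
    pr=np.array([ray(c,*p,.07)[:2] for p in np.argwhere(l)[:, ::-1]]); print("   brass top",cv2.minAreaRect((pr*1000).astype(np.float32)), pr.mean(0))
    rm=(abs(H-112)<10)&(S>120)&(abs(W[...,2]-.03)<.008); u,a,l=cen(rm,{"side":(320,295,395,385),"top":(385,210,452,245)}[n])
    pr=np.array([ray(c,*p,.03)[:2] for p in np.argwhere(l)[:, ::-1]]); print("   rack",cv2.minAreaRect((pr*1000).astype(np.float32)))
    dm=(V<60)&(S<90); 
    rm=((H<4)|(H>174))&(S>130)&(W[...,2]>.036); u,a,l=cen(rm,{"side":(310,135,352,175),"top":(205,135,245,175)}[n])
    pr=np.array([ray(c,*p,.045)[:2] for p in np.argwhere(l)[:, ::-1]]); print("   base",cv2.minAreaRect((pr*1000).astype(np.float32)))
    bx={"side":(300,75,356,125),"top":(185,110,215,172)}[n]; x0,y0,x1,y1=bx
    w=W[y0:y1,x0:x1].reshape(-1,3); w=w[(w[:,2]>.21)&(w[:,2]<.24)]; print("   headtop",len(w),np.median(w,0),cv2.minAreaRect((w[:,:2]*1000).astype(np.float32)))
for k in("bore","sp"): print(k,tri(out["side",k],out["top",k]))
a=cv2.resize(C["side"][0][75:175,295:360],(390,600),interpolation=2); b=cv2.resize(C["top"][0][105:175,180:245],(400,600),interpolation=2)
cv2.imwrite("pics/crop2.png",np.clip(np.hstack([a,b])*2.0,0,255).astype(np.uint8))
E
cat > m_load.py <<'E'
import numpy as np
def load(n):
    z=np.load(f"{n}0.npz"); return z["im"],z["d"],z["K"],z["t"],z["M"]
E
python3 m2.py
```

```text
side bore [275.11111111 229.97222222] 36 [ 0.49170153 -0.03073797  0.07      ]
side sp [371.53658537 342.29268293] 41 [ 0.55637163 -0.3330818   0.08      ]
   brass top ((490.6798095703125, -34.55595397949219), (56.67388153076172, 48.69664001464844), 48.406349182128906) [ 0.49025181 -0.034403  ]
   rack ((555.2247314453125, -293.32012939453125), (48.38352584838867, 129.1981201171875), 1.3445522785186768)
   base ((733.2627563476562, 226.78829956054688), (69.37968444824219, 61.088932037353516), 11.180953025817871)
   headtop 438 [0.7203079  0.22281812 0.22134183] ((718.210693359375, 231.74664306640625), (104.14546966552734, 46.74610137939453), 13.10257625579834)
top bore [318.21052632 249.15789474] 38 [ 0.49140978 -0.02713526  0.07      ]
top sp [440.11764706 226.41176471] 17 [ 0.55611162 -0.32640714  0.08      ]
   brass top ((490.76434326171875, -26.455764770507812), (48.818931579589844, 45.50701904296875), 49.36713409423828) [ 0.49031699 -0.02624065]
   rack ((555.3998413085938, -286.8400573730469), (47.398433685302734, 129.67401123046875), 0.4199618101119995)
   base ((732.297607421875, 237.69723510742188), (70.61616516113281, 56.88939666748047), 12.361695289611816)
   headtop 847 [0.72066568 0.23499973 0.22101868] ((715.3587036132812, 236.43643188476562), (103.1395263671875, 45.156558990478516), 13.504406929016113)
bore (array([ 0.4919, -0.0272,  0.0665]), [np.float64(0.0005), np.float64(0.0005)])
sp (array([ 0.5578, -0.3292,  0.0723]), [np.float64(0.0012), np.float64(0.0012)])
```

View pics/crop2.png

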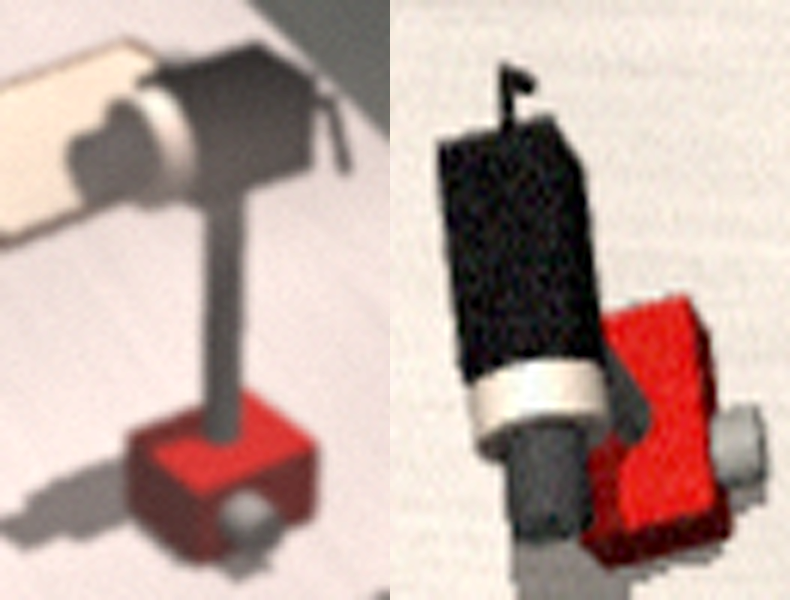

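```bash
cat > go.py <<'E'
import sys
from h import *
def row(x,y,z,yaw,o=None):
    o=o or get_obs(); q=rot(o["tool_rot"]); T=R.from_euler('z',yaw,degrees=True)*R.from_euler('x',180,degrees=True)
    s=q.inv().apply(np.array([x,y,z])-o["eef_pos"])/.4; r=(q.inv()*T).as_rotvec()/(np.pi/2)
    print("row"," ".join(f"{v:.4f}" for v in [*s,*r]))
if __name__=="__main__":
    print("grasp_offset",grasp_offset,"t",get_obs()["time_s"]); row(*map(float,sys.argv[1:5]))
E
python3 go.py .5562 -.3297 .13 -43
```

```text
grasp_offset 0.0187 t 0.1
row 1.0981 -0.1252 0.2520 -0.0007 0.0004 0.6616
```

```bash
python3 -m handwheel '0.8 -0.125 0.05 0 0 0.66; 0.8 -0.125 0.05 0 0 0.66; 0.8 -0.125 0.05 0 0 0.66; 0.8 -0.125 0.05 0 0 0.66; 0.8 -0.125 0.05 0 0 0.66; 0.8 -0.125 0.05 0 0 0.66; 0.8 -0.125 0.05 0 0 0.66; 0.8 -0.125 0.05 0 0 0.66; 0.8 -0.125 0.05 0 0 0.66' 60; python3 go.py .5562 -.3297 .12 -43
```

```text
time_s: 1.23
eef_pos: [0.4306, -0.3764, 0.2114]
tool_rot: [-0.006, 0.935, -0.355, 0.002]
force: [-0.6, -0.2, 0.7]
width: 0.597
finger_force: 0.0
grasp_offset 0.0187 t 1.225
row 0.1577 -0.2926 0.2323 -0.0080 0.0003 0.0164
```

```bash
python3 -m handwheel '0.158 -0.293 0.1 0 0 0; 0.158 -0.293 0.2 0 0 0;0.158 -0.293 0.23 0 0 0;0.158 -0.293 0.23 0 0 0;0.158 -0.293 0.23 0 0 0;0.158 -0.293 0.23 0 0 0' 45; python3 - <<'E'
from h import *
from go import row
cs,ct=cam("side"),cam("top")
o=get_obs(); print(o["eef_pos"],o["width"]); row(.5562,-.3297,.12,-43,o)
outs=[]
for c,n in((cs,"side"),(ct,"top")):
    e=proj(c,o["eef_pos"]); print(n,e,proj(c,[.5562,-.3297,.08]))
    x,y=int(e[0]),int(e[1]); x=min(max(x,60),580);y=min(max(y,60),340)
    outs.append(cv2.resize(c[0][y-60:y+60,x-60:x+60],(400,400),interpolation=2)); print("crop org",x-60,y-60,"scale 3.333")
cv2.imwrite("pics/c3.png",np.clip(np.hstack(outs)*1.8,0,255).astype(np.uint8))
E
```

```text
time_s: 1.98
eef_pos: [0.5279, -0.3689, 0.1223]
tool_rot: [-0.025, 0.95, -0.312, 0.008]
force: [-0.3, -0.6, 0.2]
width: 0.448
finger_force: 0.0
[ 0.52801655 -0.36901397  0.12232745] 0.4459663514652878
row -0.0015 -0.1204 0.0122 -0.0335 0.0019 0.0740
side [367.76301392 355.74918545] [370.43531523 340.47787802]
crop org 307 280 scale 3.333
top [463.7790062  237.77846032] [441.45370556 226.41520997]
crop org 403 177 scale 3.333
```

View pics/c3.png

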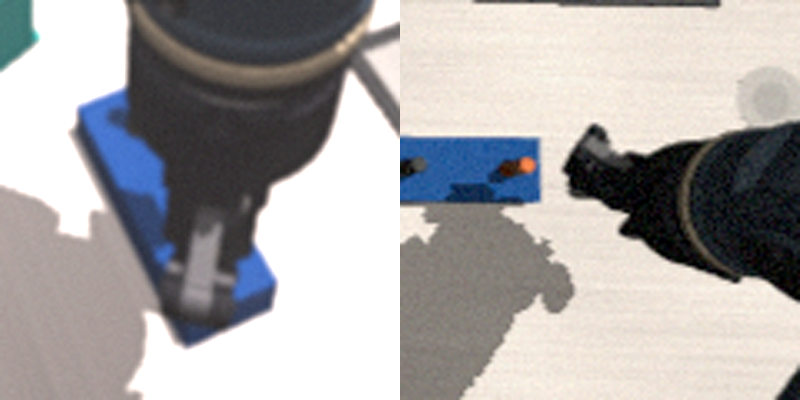

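```bash
python3 -m handwheel '0 -0.12 0 -0.03 0 0.07;0 -0.12 0 -0.03 0 0.07;0 -0.12 0 -0.03 0 0.07;0 -0.12 0 -0.03 0 0.07'; python3 -c "
from h import *
o=get_obs();print(o['qpos'].round(3),o['eef_pos'])"; python3 go.py .5562 -.3297 .12 -43
```

```text
time_s: 2.58
eef_pos: [0.5234, -0.3737, 0.1233]
tool_rot: [-0.025, 0.948, -0.316, 0.004]
force: [-0.4, -0.2, -0.3]
width: 0.453
finger_force: 0.0
[-0.644  0.494  0.096  1.18   0.051  3.141] [ 0.52340623 -0.3737001   0.12332211]
grasp_offset 0.0187 t 2.575
row -0.0003 -0.1366 0.0152 -0.0319 0.0065 0.0682
```

```bash
python3 -m handwheel '0 -0.12 -0.1 0 0 -0.6;0 -0.12 -0.1 0 0 -0.6;0 -0.12 -0.1 0 0 -0.6;0 -0.12 -0.1 0 0 -0.6;0 -0.12 -0.1 0 0 -0.6;0 -0.12 -0.1 0 0 -0.6;0 -0.12 -0.1 0 0 -0.6'; python3 go.py .5562 -.3297 .12 90
```

```text
time_s: 3.45
eef_pos: [0.5512, -0.3371, 0.1657]
tool_rot: [-0.02, 0.989, 0.147, 0.015]
force: [0.6, -0.3, -0.2]
width: 0.453
finger_force: 0.0
grasp_offset 0.0187 t 3.45
row 0.0131 -0.0100 0.1152 -0.0049 -0.0345 -0.8119
```

```bash
python3 -m handwheel '0.013 -0.01 0.1 -0.005 -0.034 -0.81;0.013 -0.01 0.1 -0.005 -0.034 -0.81;0.013 -0.01 0.1 -0.005 -0.034 -0.81;0.013 -0.01 0.1 -0.005 -0.034 -0.81;0.013 -0.01 0.1 -0.005 -0.034 -0.81;0.013 -0.01 0.1 -0.005 -0.034 -0.81;0.013 -0.01 0.1 -0.005 -0.034 -0.81;0.013 -0.01 0.1 -0.005 -0.034 -0.81;0.013 -0.01 0.1 -0.005 -0.034 -0.81;0.013 -0.01 0.1 -0.005 -0.034 -0.81'; python3 - <<'E'
from h import *
from go import row
cs,ct=cam("side"),cam("top")
o=get_obs(); print(o["eef_pos"],o["width"],o["qpos"].round(3)); row(.5562,-.3297,.1,90,o)
outs=[]
for c,n in((cs,"side"),(ct,"top")):
    e=proj(c,o["eef_pos"]); print(n,e)
    x,y=int(e[0]),int(e[1]); x=min(max(x,50),590);y=min(max(y,50),350)
    outs.append(cv2.resize(c[0][y-50:y+50,x-50:x+50],(400,400),interpolation=2)); print("crop org",x-50,y-50,"scale 4")
cv2.imwrite("pics/c4.png",np.clip(np.hstack(outs)*1.8,0,255).astype(np.uint8))
E
```

```text
time_s: 4.7
eef_pos: [0.556, -0.3301, 0.1261]
tool_rot: [0.0, 0.708, 0.707, 0.0]
force: [0.7, 0.1, -0.7]
width: 0.451
finger_force: 0.0
[ 0.55596363 -0.33011179  0.12608901] 0.45360855107679593 [-5.360e-01  4.920e-01  1.020e-01  1.180e+00  1.000e-03  1.035e+00]
row 0.0010 0.0005 0.0652 0.0004 -0.0003 -0.0004
side [372.67998495 324.68977157]
crop org 322 274 scale 4
top [447.64112393 225.3314399 ]
crop org 397 175 scale 4
```

View pics/c4.png

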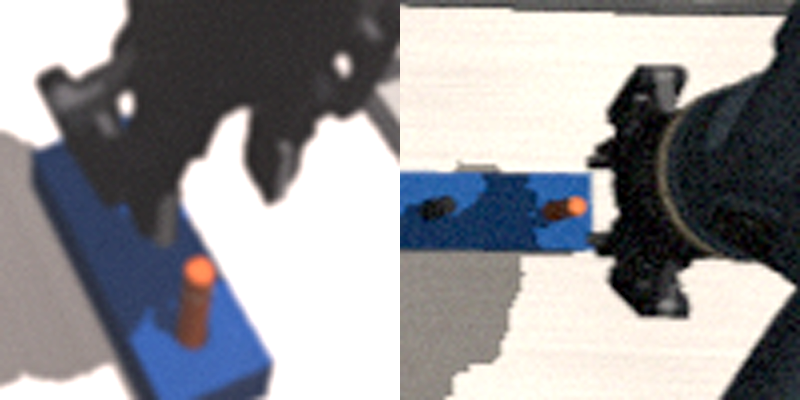

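The side picture shows the open fingers just above the bronze spindle. The top picture agrees with the robot's TCP to about a pixel, while the side view is biased a few mm toward -y. I'll trust the top view's values (y ≈ -0.326).

```bash
python3 -m handwheel '0.01 0 0.05 0 0 0;0.01 0 0.1 0 0 0;0.01 0 0.14 0 0 0;0.01 0 0.175 0 0 0;0.01 0 0.175 0 0 0;0.01 0 0.175 0 0 0'; python3 -m handwheel '0 0 0 0 0 0;0 0 0 0 0 0;0 0 0 0 0 0;0 0 0 0 0 0;0 0 0 0 0 0;0 0 0 0 0 0' 0 30
```

```text
time_s: 5.55
eef_pos: [0.5564, -0.3262, 0.0566]
tool_rot: [0.0, 0.707, 0.707, 0.0]
force: [-0.1, 0.5, 0.2]
width: 0.452
finger_force: 0.0
time_s: 6.3
eef_pos: [0.5565, -0.3263, 0.0568]
tool_rot: [0.001, 0.707, 0.707, 0.001]
force: [-0.0, 0.1, 6.2]
width: 0.126
finger_force: 29.7
```

```bash
python3 -m handwheel '0 0 -0.03 0 0 0;0 0 -0.07 0 0 0;0 0 -0.12 0 0 0;0 0 -0.2 0 0 0;0 0 -0.3 0 0 0;0 0 -0.33 0 0 0;0 0 -0.33 0 0 0' - 40; python3 go.py .4916 -.0275 .155 120
```

```text
time_s: 7.18
eef_pos: [0.5562, -0.3262, 0.189]
tool_rot: [0.001, 0.707, 0.707, 0.001]
force: [0.7, -0.3, -1.1]
width: 0.122
finger_force: 39.2
grasp_offset 0.0187 t 7.175
row 0.7470 -0.1610 0.0843 0.0012 0.0006 -0.3327
```

```bash
python3 -m handwheel '0.05 -0.01 0 0 0 -0.05;0.15 -0.03 0 0 0 -0.15;0.747 -0.161 0 0 0 -0.522;0.747 -0.161 0 0 0 -0.522;0.747 -0.161 0 0 0 -0.522;0.747 -0.161 0.02 0 0 -0.522;0.747 -0.161 0.05 0 0 -0.522;0.747 -0.161 0.084 0 0 -0.522;0.747 -0.161 0.084 0 0 -0.522;0.747 -0.161 0.084 0 0 -0.522;0.747 -0.161 0.084 0 0 -0.522;0.747 -0.161 0.084 0 0 -0.522'; python3 - <<'E'
from h import *
from go import row
cs,ct=cam("side"),cam("top")
o=get_obs(); print(o["eef_pos"],o["qpos"].round(3)); row(.4916,-.0275,.155,137,o)
for c,n in((cs,"side"),(ct,"top")): cv2.imwrite(f"pics/{n}5.png",c[0])
f=o["eef_pos"]-[0,0,.052]
print("pred foot px",proj(cs,f),"bore px before 275.1 230.0")
x,y=220,150
cv2.imwrite("pics/c5.png",np.clip(np.hstack([cv2.resize(cs[0][y:y+120,x:x+120],(480,480),interpolation=2),cv2.resize(ct[0][200:300,275:355],(320,480)[:2],interpolation=2)])*1.8,0,255).astype(np.uint8))
E
```

```text
time_s: 8.68
eef_pos: [0.4916, -0.0277, 0.1549]
tool_rot: [0.001, 0.367, 0.93, 0.0]
force: [0.4, -0.7, -0.8]
width: 0.123
finger_force: 39.2
[ 0.49144174 -0.02748694  0.15479543] [-0.056  0.221 -0.238  1.111  0.     0.694]
row -0.0003 0.0002 -0.0005 0.0007 0.0004 0.0002
pred foot px [273.18213005 217.55216016] bore px before 275.1 230.0
```

View pics/c5.png

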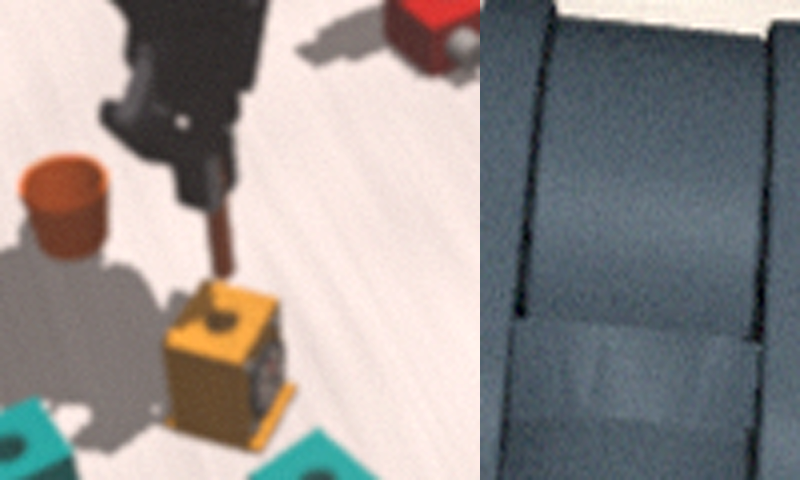

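```bash
python3 - <<'E'
from h import *
from go import row
import m_load
_,_,K,t,M=m_load.load("side"); im=cv2.imread("pics/side5.png"); c=(im,0,K,t,M)
hsv=cv2.cvtColor(im,cv2.COLOR_BGR2HSV).astype(int); H,S,V=hsv[...,0],hsv[...,1],hsv[...,2]
m=((H<12)|(H>170))&(S>80); sub=np.zeros_like(m); sub[195:224,266:284]=m[195:224,266:284]
for v in range(198,223):
    u=np.flatnonzero(sub[v]); print(v,u.min() if len(u) else '',u.max() if len(u) else '',end=' | ')
print(); e=np.array([.4916,-.0276,.1548])
print([proj(c,e-[0,0,k]).round(1) for k in(.0,.02,.04,.052)])
for u,v in((275.5,217.5),(276,218)): F=ray(c,u,v,.103); B=ray(c,275.1,230,.07); print("F",F,"B",B,"B-F",B-F)
b=((H>10)&(H<25)&(S>100)&(V<75)); 
cv2.imwrite("pics/x.png",im)
hs=V[222:240,264:292]; print(hs)
E
```

```text
198   | 199   | 200   | 201   | 202 275 275 | 203 274 276 | 204 273 275 | 205 273 276 | 206 273 276 | 207 273 276 | 208 273 276 | 209 273 276 | 210 273 276 | 211 273 276 | 212 273 276 | 213 274 276 | 214 274 277 | 215 274 277 | 216 274 277 | 217 274 277 | 218 274 276 | 219 275 276 | 220   | 221   | 222   | 
[array([271. , 198.2]), array([271.9, 205.8]), array([272.8, 213.2]), array([273.3, 217.6])]
F [ 0.49576665 -0.0293521   0.103     ] B [ 0.49165654 -0.03080582  0.07      ] B-F [-0.00411011 -0.00145372 -0.033     ]
F [ 0.49626644 -0.03113127  0.103     ] B [ 0.49165654 -0.03080582  0.07      ] B-F [-0.0046099   0.00032545 -0.033     ]
[[110 115 121 128 118  96  77  75  92 118 132 137 137 138 139 139 139 137
  137 138 138 139 139 137 138 134 134 135]
 [ 81  86  97 105  96  83  71  74  90 109 127 136 136 135 135 139 137 138
  136 135 137 136 137 136 135 136 134 136]
 [ 70  71  76  80  77  73  71  73  83 105 125 136 137 135 135 136 139 138
  136 136 135 134 134 136 134 130 129 132]
 [ 70  70  72  71  71  72  71  71  81 105 129 137 138 135 135 134 137 137
  137 136 136 134 135 130 121
[... 952 characters left out ...]
144 143 143 143 143 143 142 137 134 129 126 127 131 131 134 138 140 140
  134 117  90  66  59  55  51  63  97 126]
 [136 139 141 142 144 143 142 143 139 138 139 137 137 135 135 138 140 138
  124 101  76  59  56  51  47  55  82 116]
 [115 120 129 134 139 141 142 142 142 141 139 135 138 136 136 139 138 128
  108  83  64  58  51  50  51  51  73 109]
 [ 82  91  99 110 119 126 131 135 138 139 139 140 137 138 139 139 133 116
   91  68  57  53  50  53  59  57  70 103]
 [ 58  63  67  76  86  97 105 110 120 128 132 133 134 136 138 138 127 105
   74  59  55  49  47  57  64  61  69 102]
 [ 54  54  54  58  61  63  71  78  89  99 106 111 118 126 131 130 117  90
   69  61  54  48  49  56  64  63  73 102]]
```

Side crop: the hanging foot is at px (275.5,217.3) and the bore at (275.1,229.7). The spindle hangs vertical, so the needed correction is about (-4, -1) mm.

```bash
python3 -m handwheel '0.005 -0.008 0 0 0 0;0.005 -0.008 0.02 0 0 0;0.005 -0.008 0.05 0 0 0;0.005 -0.008 0.068 0 0 0;0.005 -0.008 0.068 0 0 0;0.005 -0.008 0.068 0 0 0'; python3 - <<'E'
from h import *
cs=cam("side"); o=get_obs(); print(o["eef_pos"],o["force"])
x,y=235,180
cv2.imwrite("pics/c6.png",np.clip(cv2.resize(cs[0][y:y+80,x:x+80],(560,560),interpolation=2)*1.8,0,255).astype(np.uint8))
E
```

```text
time_s: 9.52
eef_pos: [0.4878, -0.0283, 0.1274]
tool_rot: [0.0, 0.366, 0.931, 0.0]
force: [0.6, -0.7, -0.3]
width: 0.122
finger_force: 39.2
[ 0.48790862 -0.02826529  0.12759809] [ 0.57966216  0.49703634 -1.1423806 ]
```

View pics/c6.png

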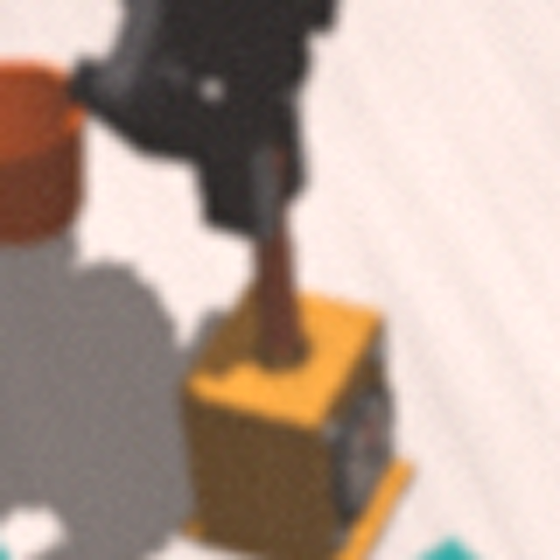

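```bash
python3 - <<'E'
from h import *
c=cam("side"); im=c[0].astype(int)
for v in range(220,237): print(v,' '.join('%3d/%3d'%(im[v,u,2],im[v,u,1]) for u in range(268,286)))
B=ray(c,275.1,229.8,.07); 
for p in((275.2,229),(275.2,230)): print(B-ray(c,*p,.0757))
E
```

```text
220 139/128 128/117 102/ 88  75/ 59  57/ 40  54/ 33  58/ 36  58/ 36  74/ 55 107/ 92 135/123 143/132 140/129 142/131 141/130 140/131 142/133 141/131
221 134/123 114/100  86/ 69  66/ 49  55/ 36  51/ 31  57/ 34  57/ 36  72/ 49 102/ 81 129/107 141/119 140/122 141/124 139/125 142/128 141/130 142/132
222 123/110  98/ 83  76/ 58  62/ 43  54/ 36  53/ 34  55/ 35  57/ 35  69/ 45  95/ 66 126/ 92 139/104 140/108 139/112 139/114 139/117 140/122 140/124
223 106/ 91  85/ 66  74/ 53  62/ 44  56/ 38  54/ 35  57/ 35  59/ 36  66/ 40  88/ 58 118/ 80 135/ 93 141/ 98 137/ 96 137/100 139/104 137/105 139/112
224  87/ 70  75/ 56  70/ 50  63/ 44  56/ 38  51/ 34  57/ 36  58/ 35  62/ 38  84/ 55 115/ 77 134/ 91 141/ 96 139/ 94 139/ 95 136/ 93 137/ 95 137/ 98
225  73/ 53  71/ 51  70/ 49  65/ 46  56/ 38  53/ 35  54/ 33  59/ 36  63/ 38  83/ 54 113/ 75 133/ 90 139/ 96 140/ 97 139/ 95 138/ 94 136/ 92 137/ 93
226  71/ 52  73/ 52  70/ 50  66/ 47  56/ 38  54/ 35  54/ 34  58/ 36  62/ 39  79/ 52 109/ 72 130/ 88 137/ 93 138/ 94 140/ 94 138/ 94 139/ 94 137/ 93
227  70/ 50  71/ 51  70/ 50  65/ 46  61/ 43  54/ 35  55/ 35  58/
[... 791 characters left out ...]
 140/ 96 134/ 92 117/ 81  90/ 62
233 125/ 85 136/ 93 136/ 92 127/ 87 115/ 79 106/ 73 104/ 71 105/ 72 112/ 77 118/ 80 127/ 88 137/ 94 141/ 96 140/ 95 139/ 95 130/ 87 105/ 72  78/ 57
234 141/ 96 143/ 98 143/ 97 140/ 96 136/ 93 129/ 89 128/ 89 131/ 91 130/ 88 133/ 91 134/ 92 140/ 95 142/ 97 143/ 98 134/ 91 117/ 80  90/ 63  67/ 49
235 146/100 145/ 99 144/ 99 142/ 95 141/ 96 139/ 95 137/ 94 137/ 93 139/ 96 137/ 94 136/ 94 137/ 94 141/ 97 138/ 95 125/ 87 103/ 71  77/ 56  61/ 45
236 139/ 93 140/ 96 143/ 98 144/ 97 142/ 97 141/ 96 140/ 96 138/ 95 139/ 96 139/ 96 138/ 95 140/ 97 138/ 94 132/ 91 108/ 74  83/ 58  65/ 47  56/ 44
[ 0.00035434  0.00340595 -0.0057    ]
[ 0.00120396  0.00614666 -0.0057    ]
```

```bash
python3 -m handwheel '0 0 0.015 0 0 0;0 0 0.03 0 0 0;0 0 0.04 0 0 0;0 0 0.05 0 0 0;0 0 0.05 0 0 0'
```

```text
time_s: 10.25
eef_pos: [0.4875, -0.0282, 0.107]
tool_rot: [-0.0, 0.366, 0.931, 0.0]
force: [0.9, 1.0, -1.2]
width: 0.123
finger_force: 39.1
```

```bash
python3 -m handwheel '0 0 0.02 0 0 0;0 0 0.04 0 0 0;0 0 0.06 0 0 0;0 0 0.078 0 0 0;0 0 0.078 0 0 0;0 0 0.078 0 0 0'
```

```text
time_s: 11.0
eef_pos: [0.4876, -0.0282, 0.0761]
tool_rot: [0.0, 0.366, 0.931, 0.0]
force: [0.5, 1.3, -1.2]
width: 0.119
finger_force: 39.1
```

```bash
python3 -m handwheel '0 0 0 0 0 0;0 0 0 0 0 0;0 0 0 0 0 0;0 0 0 0 0 0;0 0 -0.05 0 0 0;0 0 -0.1 0 0 0;0 0 -0.2 0 0 0;0 0 -0.25 0 0 0;0 0 -0.25 0 0 0' 100; python3 - <<'E'
from h import *
cs=cam("side"); o=get_obs(); print(o["eef_pos"],o["force"])
np.savez("side1.npz",im=cs[0],d=cs[1],K=cs[2],t=cs[3],M=cs[4])
x,y=220,160
cv2.imwrite("pics/c7.png",np.clip(cv2.resize(cs[0][y:y+110,x:x+110],(550,550),interpolation=2)*1.8,0,255).astype(np.uint8))
E
```

```text
time_s: 12.12
eef_pos: [0.4886, -0.0284, 0.1775]
tool_rot: [0.002, 0.366, 0.931, 0.001]
force: [-0.4, -0.4, 0.0]
width: 1.003
finger_force: 0.0
[ 0.48786843 -0.02833279  0.17629603] [-0.68539619  0.55085183  0.01875848]
```

View pics/c7.png

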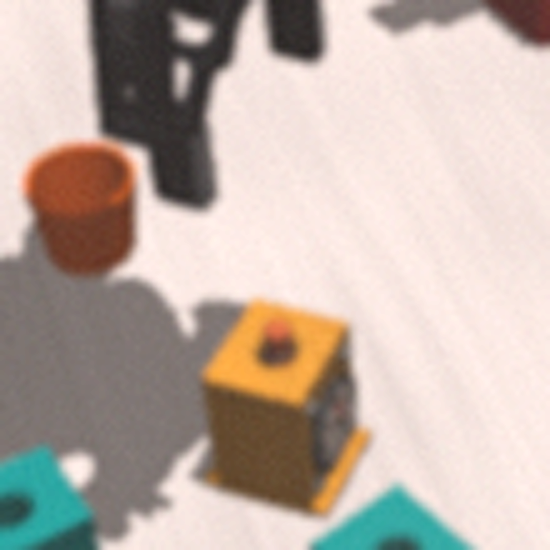

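Spindle dropped: its orange top sits just above the bore at crop (278,328), consistent with being home, and the housing hasn't moved. Next, grip the housing.

```bash
python3 - <<'E'
from h import *
from go import row
z=np.load("side1.npz"); c=(z["im"],z["d"],z["K"],z["t"],z["M"])
hsv=cv2.cvtColor(c[0],cv2.COLOR_BGR2HSV).astype(int); H,S,V=[hsv[...,i] for i in range(3)]
W=pts(c); s=np.s_[215:240,268:284]; m=np.zeros((400,640),bool); m[s]=((H<9)&(S>110)&(V>90))[s]
p=np.argwhere(m)[:,::-1]; u=p.mean(0); print("spindle top px",u,len(p)," z from depth",np.nanpercentile(W[m][:,2],90), "ray z=.083",ray(c,*u,.083),"bore ray",ray(c,275.1,229.8,.07))
row(.49,-.0275,.09,138.5); row(.49,-.0275,.033,138.5)
E
```

```text
spindle top px [275.  226.5] 6  z from depth 0.08446783881332409 ray z=.083 [ 0.49163504 -0.03376971  0.083     ] bore ray [ 0.49182765 -0.0302535   0.07      ]
row -0.0022 0.0049 0.2157 0.0009 0.0007 -0.0163
row -0.0021 0.0047 0.3582 0.0009 0.0007 -0.0163
```

```bash
python3 -m handwheel '-0.002 0.005 0 0 0 -0.016;-0.002 0.005 0.1 0 0 -0.016;-0.002 0.005 0.18 0 0 -0.016;-0.002 0.005 0.23 0 0 -0.016;-0.002 0.005 0.26 0 0 -0.016;-0.002 0.005 0.29 0 0 -0.016;-0.002 0.005 0.33 0 0 -0.016;-0.002 0.005 0.358 0 0 -0.016;-0.002 0.005 0.358 0 0 -0.016;-0.002 0.005 0.358 0 0 -0.016' 100; python3 -m handwheel '0 0 0 0 0 0;0 0 0 0 0 0;0 0 0 0 0 0;0 0 0 0 0 0;0 0 0 0 0 0;0 0 0 0 0 0' 45 25
```

```text
time_s: 13.42
eef_pos: [0.49, -0.0274, 0.0334]
tool_rot: [0.001, 0.354, 0.935, 0.0]
force: [-0.0, -0.7, -0.1]
width: 0.999
finger_force: 0.0
time_s: 14.18
eef_pos: [0.4899, -0.0274, 0.0334]
tool_rot: [0.001, 0.355, 0.935, 0.0]
force: [-0.9, -0.8, 5.5]
width: 0.584
finger_force: 26.3
```

```bash
python3 -m handwheel '0 0 0 0 0 0;0 0 0 0 0 0;0 0 -0.03 0 0 0;0 0 -0.08 0 0 0;0 0 -0.16 0 0 0;0 0 -0.26 0 0 0;0 0 -0.36 0 0 0;0 0 -0.412 0 0 0;0 0 -0.412 0 0 0;0 0 -0.412 0 0 0' 40 70; python3 go.py .5417 .1896 .1984 192.5
```

```text
time_s: 15.42
eef_pos: [0.4888, -0.0273, 0.1967]
tool_rot: [-0.001, 0.354, 0.935, 0.0]
force: [0.7, 0.3, -6.3]
width: 0.574
finger_force: 74.2
grasp_offset 0.0187 t 15.425
row 0.2604 0.4937 -0.0041 0.0001 -0.0008 -0.6003
```

```bash
python3 -m handwheel '0.03 0.06 0 0 0 -0.07;0.08 0.15 0 0 0 -0.18;0.13 0.25 0 0 0 -0.3;0.17 0.33 0 0 0 -0.4;0.21 0.4 0 0 0 -0.48;0.24 0.46 0 0 0 -0.55;0.255 0.485 0 0 0 -0.59;0.26 0.494 -0.004 0 0 -0.6;0.26 0.494 -0.004 0 0 -0.6;0.26 0.494 -0.004 0 0 -0.6;0.26 0.494 -0.004 0 0 -0.6'; python3 - <<'E'
from h import *
cs,ct=cam("side"),cam("top"); o=get_obs(); print(o["eef_pos"],o["tool_rot"])
for n,c in(("side2",cs),("top2",ct)): np.savez(n+".npz",im=c[0],d=c[1],K=c[2],t=c[3],M=c[4])
e=o["eef_pos"]; print(proj(cs,e),proj(ct,e))
a=cv2.resize(cs[0][70:180,240:360],(480,440),interpolation=2); b=cv2.resize(ct[0][100:240,190:290],(314,440),interpolation=2)
cv2.imwrite("pics/c8.png",np.clip(np.hstack([a,b])*2.,0,255).astype(np.uint8))
E
```

```text
time_s: 16.8
eef_pos: [0.5426, 0.1889, 0.1995]
tool_rot: [0.0, -0.108, 0.994, 0.0]
force: [-0.7, -0.7, -5.4]
width: 0.572
finger_force: 74.3
[0.54268269 0.1890702  0.19960395] [ 4.23704603e-04 -1.08225054e-01  9.94126320e-01  1.32305719e-04]
[263.26049809 119.90347237] [219.2789541  222.27209319]
```

View pics/c8.png

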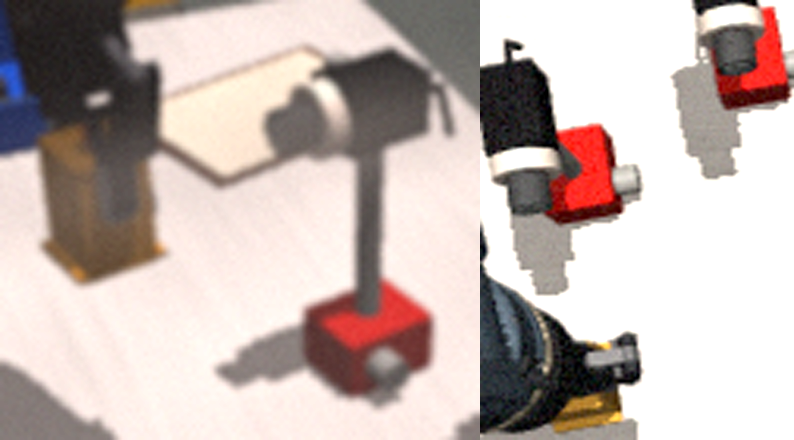

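Picture: the housing is held upright in front of the left camera. Top-crop lens tip is at about (60,210), with the ring above it. I've used my picture views, so the rest is numeric.

```bash
cat > m3.py <<'E'
from h import *
def ld(n):
    z=np.load(n+".npz"); return z["im"],z["d"],z["K"],z["t"],z["M"]
for n,box in(("top2",(185,105,222,175)),("side2",(300,75,352,125)),("top0",(185,105,222,175)),("side0",(300,75,352,125))):
    c=ld(n); W=pts(c); hsv=cv2.cvtColor(c[0],cv2.COLOR_BGR2HSV).astype(int); H,S,V=[hsv[...,i] for i in range(3)]
    sub=np.zeros((400,640),bool); x0,y0,x1,y1=box; sub[y0:y1,x0:x1]=1
    near=sub&(W[...,2]>.165)&(W[...,2]<.25)
    p=W[near]; a=np.radians(12.5); ax=np.array([np.cos(a),np.sin(a)]); ay=np.array([-ax[1],ax[0]])
    print(n,len(p)); s=p[:,:2]@ax; w=p[:,:2]@ay
    for b in np.arange(np.floor(s.min()/.01)*.01,s.max(),.01):
        q=(s>=b)&(s<b+.01)
        if q.sum()>4: 
            vv=V[near][q]; print("  s %.3f n%d  w %.4f..%.4f mid %.4f zmax %.3f V %d"%(b+.005,q.sum(),*np.percentile(w[q],[3,97]),np.percentile(w[q],[3,97]).mean(),p[q,2].max(),np.median(vv)))
    print("  smin",np.sort(s)[:3])
    # head top face, rays at .222
    ht=near&(W[...,2]>.214)&(V<70)
    ht=cv2.morphologyEx(ht.astype(np.uint8),cv2.MORPH_OPEN,np.ones((3,3)))>0
    pr=np.array([ray(c,*q,.222)[:2] for q in np.argwhere(ht)[:, ::-1]])
    print("  headtop ray",len(pr),cv2.minAreaRect((pr*1000).astype(np.float32)))
E
python3 m3.py
```

```text
top2 1062
  s 0.695 n38  w 0.0646..0.0889 mid 0.0767 zmax 0.216 V 33
  s 0.705 n64  w 0.0624..0.0890 mid 0.0757 zmax 0.217 V 45
  s 0.715 n59  w 0.0623..0.0889 mid 0.0756 zmax 0.217 V 47
  s 0.725 n139  w 0.0537..0.0974 mid 0.0755 zmax 0.225 V 109
  s 0.735 n99  w 0.0536..0.0951 mid 0.0743 zmax 0.229 V 119
  s 0.745 n105  w 0.0545..0.0954 mid 0.0750 zmax 0.225 V 18
  s 0.755 n111  w 0.0544..0.0961 mid 0.0753 zmax 0.225 V 18
  s 0.765 n106  w 0.0544..0.0958 mid 0.0751 zmax 0.226 V 17
  s 0.775 n105  w 0.0545..0.0967 mid 0.0756 zmax 0.225 V 17
  s 0.785 n104  w 0.0544..0.0955 mid 0.0749 zmax 0.227 V 16
  s 0.795 n101  w 0.0544..0.0961 mid 0.0753 zmax 0.225 V 19
  s 0.815 n12  w 0.0737..0.0788 mid 0.0762 zmax 0.202 V 37
  s 0.825 n12  w 0.0734..0.0783 mid 0.0759 zmax 0.200 V 38
  smin [0.69786645 0.69799493 0.69819927]
  headtop ray 548 ((733.1934814453125, 238.6656494140625), (63.961936950683594, 43.16742706298828), 11.696649551391602)
side2 877
  s 0.695 n29  w 0.0594..0.0821 mid 0.0707 zmax 0.216 V 56
  s 0.705 n70  w 0.0577..0.0842 mid 0.0710 zmax 0.216 V 55
  s 0.715 n41  w 0.0585.
[... 2027 characters left out ...]
226 V 71
  s 0.735 n75  w 0.0480..0.0845 mid 0.0663 zmax 0.226 V 78
  s 0.745 n98  w 0.0492..0.0874 mid 0.0683 zmax 0.225 V 46
  s 0.755 n76  w 0.0490..0.0873 mid 0.0681 zmax 0.224 V 44
  s 0.765 n88  w 0.0488..0.0888 mid 0.0688 zmax 0.224 V 42
  s 0.775 n88  w 0.0491..0.0875 mid 0.0683 zmax 0.225 V 41
  s 0.785 n79  w 0.0497..0.0894 mid 0.0695 zmax 0.225 V 38
  s 0.795 n75  w 0.0491..0.0891 mid 0.0691 zmax 0.225 V 51
  s 0.805 n5  w 0.0531..0.0865 mid 0.0698 zmax 0.222 V 87
  s 0.825 n19  w 0.0684..0.0744 mid 0.0714 zmax 0.201 V 61
  smin [0.69704752 0.69810216 0.69853092]
  headtop ray 245 ((718.4087524414062, 226.39356994628906), (95.34086608886719, 54.27190017700195), 14.102975845336914)
```

```bash
cat > m4.py <<'E'
from m3 import ld
from h import *
import sys
a=np.radians(12.5); ax=np.array([np.cos(a),np.sin(a)]); ay=np.array([-ax[1],ax[0]])
for n,box in(("top2",(205,205,240,245)),("side2",(245,95,285,145))):
    c=ld(n); W=pts(c); hsv=cv2.cvtColor(c[0],cv2.COLOR_BGR2HSV).astype(int); H,S,V=[hsv[...,i] for i in range(3)]
    sub=np.zeros((400,640),bool); x0,y0,x1,y1=box; sub[y0:y1,x0:x1]=1
    m=sub&(H>10)&(H<26)&(S>80)&(W[...,2]>.15)&(W[...,2]<.25); p=W[m]; s=p[:,:2]@ax; w=p[:,:2]@ay; z=p[:,2]
    print(n,len(p),"s",np.percentile(s,[2,98]),"w",np.percentile(w,[2,98]),"z",np.percentile(z,[2,98]))
    for b in np.arange(.15,.245,.008):
        q=(z>=b)&(z<b+.008)
        if q.sum()>4: print("  z %.3f n%d s %.4f..%.4f w %.4f..%.4f"%(b+.004,q.sum(),*np.percentile(s[q],[3,97]),*np.percentile(w[q],[3,97])))
    if n=="side2":
        q=(w<np.percentile(w,3)+.012)&(z>.176); A=np.c_[s[q],z[q],np.ones(q.sum())]; k=np.linalg.lstsq(A,w[q],rcond=None)[0]; print("  side face yaw slope deg",np.degrees(np.arctan(k[0])),"lean deg",np.degrees(np.arctan(k[1])))
E
python3 m4.py | sed -n '/^top2 [0-9]* s/,$p'
```

```text
top2 213 s [0.54365507 0.59741883] w [0.04328835 0.090418  ] z [0.16893582 0.23761008]
  z 0.170 n74 s 0.5434..0.5997 w 0.0442..0.0905
  z 0.178 n23 s 0.5442..0.5585 w 0.0436..0.0911
  z 0.186 n10 s 0.5500..0.5605 w 0.0437..0.0823
  z 0.194 n13 s 0.5502..0.5596 w 0.0435..0.0846
  z 0.202 n9 s 0.5502..0.5841 w 0.0434..0.0715
  z 0.210 n12 s 0.5502..0.5820 w 0.0405..0.0765
  z 0.218 n12 s 0.5502..0.5929 w 0.0433..0.0743
  z 0.226 n12 s 0.5501..0.5634 w 0.0358..0.0645
  z 0.234 n46 s 0.5503..0.5584 w 0.0437..0.0689
side2 577 s [0.54514178 0.59150382] w [0.03803215 0.08597494] z [0.16961433 0.23732074]
  z 0.170 n90 s 0.5442..0.5948 w 0.0387..0.0836
  z 0.178 n82 s 0.5507..0.5926 w 0.0385..0.0783
  z 0.186 n68 s 0.5506..0.5899 w 0.0385..0.0785
  z 0.194 n73 s 0.5506..0.5903 w 0.0378..0.0756
  z 0.202 n37 s 0.5507..0.5914 w 0.0393..0.0790
  z 0.210 n35 s 0.5504..0.5898 w 0.0354..0.0822
  z 0.218 n32 s 0.5504..0.5903 w 0.0384..0.0809
  z 0.226 n35 s 0.5509..0.5889 w 0.0384..0.0829
  z 0.234 n122 s 0.5511..0.5742 w 0.0398..0.0892
  side face yaw slope deg -4.236480606530881 lean deg 0.9232346299425237
```

```bash
python3 -m handwheel '0.001 0.005 0 0 0 0;0.001 0.012 0.001 0 0 0;0.001 0.018 0.002 0 0 0;0.001 0.02 0.002 0 0 0;0.001 0.02 0.002 0 0 0;0.001 0.02 0.002 0 0 0;0.001 0.02 0.002 0 0 0'; python3 - <<'E'
from h import *
for n in("side","top"):
    c=cam(n); np.savez(n+"2.npz",im=c[0],d=c[1],K=c[2],t=c[3],M=c[4])
E
python3 m4.py | sed -n '/^top2 [0-9]* s/,$p'; python3 - <<'E'
from m4 import *
o=get_obs(); e=o["eef_pos"]; print("TCP s,w,z",e[:2]@ax,e[:2]@ay,e[2],rot(o["tool_rot"]).as_euler('zyx',degrees=True))
for n,hb,bb in(("side2",(312,78,345,110),(245,85,290,140)),("top2",(187,112,212,150),(200,200,240,245))):
    c=ld(n); W=pts(c); hsv=cv2.cvtColor(c[0],cv2.COLOR_BGR2HSV).astype(int)
    q=W[hb[1]:hb[3],hb[0]:hb[2]].reshape(-1,3); q=q[(q[:,2]>.215)&(q[:,2]<.23)]; print(n,"HT head top z",np.median(q[:,2]))
    B=(hsv[...,0]>10)&(hsv[...,0]<26)&(hsv[...,1]>80); Wb=W[B&(W[...,2]>.15)&(W[...,2]<.25)]; q=Wb[(Wb[:,2]>.229)&(Wb[:,2]<.245)]; print("HT housing top z",np.median(q[:,2]),len(q))
    if n=="side2":
        s=Wb[:,:2]@ax; w=Wb[:,:2]@ay; z=Wb[:,2]
        g=(z>.18)&(z<.225)
        for lo in np.arange(.55,.596,.006):
            k=g&(s>=lo)&(s<lo+.006)
            if k.sum()>3: print("HT face s %.3f w med %.4f n%d"%(lo+.003,np.median(w[k]),k.sum()))
E
```

```text
time_s: 17.77
eef_pos: [0.5406, 0.1971, 0.1987]
tool_rot: [0.0, -0.109, 0.994, 0.0]
force: [0.1, 0.5, -5.3]
width: 0.577
finger_force: 74.3
top2 214 s [0.54341406 0.59357944] w [0.05184835 0.0974774 ] z [0.16772275 0.23628211]
  z 0.170 n80 s 0.5432..0.5977 w 0.0525..0.0992
  z 0.178 n14 s 0.5460..0.5624 w 0.0521..0.0908
  z 0.186 n10 s 0.5499..0.5594 w 0.0518..0.0889
  z 0.194 n14 s 0.5500..0.5804 w 0.0518..0.0940
  z 0.202 n10 s 0.5499..0.5832 w 0.0521..0.0850
  z 0.210 n10 s 0.5500..0.5822 w 0.0522..0.0865
  z 0.218 n14 s 0.5500..0.5806 w 0.0517..0.0845
  z 0.226 n10 s 0.5499..0.5823 w 0.0520..0.0761
  z 0.234 n51 s 0.5500..0.5757 w 0.0520..0.0755
side2 575 s [0.54519281 0.59129524] w [0.04703018 0.09542888] z [0.16891077 0.23665539]
  z 0.170 n102 s 0.5441..0.5959 w 0.0473..0.0914
  z 0.178 n73 s 0.5507..0.5911 w 0.0471..0.0863
  z 0.186 n68 s 0.5505..0.5901 w 0.0470..0.0888
  z 0.194 n65 s 0.5507..0.5894 w 0.0470..0.0892
  z 0.202 n39 s 0.5504..0.5912 w 0.0466..0.0889
  z 0.210 n28 s 0.5506..0.5897 w 0.0472..0.0885
  z 0.218 n39 s 0.5502..0.5890 w 0.0471..0.0933
  z 0.226 n42 s 
[... 4992 characters left out ...]
 n42 s 0.5505..0.5886 w 0.0467..0.0934
  z 0.234 n117 s 0.5507..0.5746 w 0.0486..0.0975
  side face yaw slope deg -3.430266886994286 lean deg 1.595100125258902
TCP s,w,z 0.5704434458709376 0.07544790581219159 0.19870811474813388 [ 1.67533628e+02  3.92514813e-02 -1.79980284e+02]
side2 HT head top z 0.2223159411491154
HT housing top z 0.2355522678129025 474
HT face s 0.553 w med 0.0645 n157
HT face s 0.559 w med 0.0505 n43
HT face s 0.565 w med 0.0513 n27
HT face s 0.571 w med 1.1667 n28
HT face s 0.577 w med 0.6116 n24
HT face s 0.583 w med 0.0510 n31
HT face s 0.589 w med 0.0491 n50
HT face s 0.595 w med 1.1716 n15
top2 HT head top z 0.2215768889430561
HT housing top z 0.23446292451192025 52
```

```bash
python3 - <<'E' | grep YAW
from m4 import *
for n in("side2","top2"):
    c=ld(n); W=pts(c); hsv=cv2.cvtColor(c[0],cv2.COLOR_BGR2HSV).astype(int)
    B=(hsv[...,0]>10)&(hsv[...,0]<26)&(hsv[...,1]>80)
    q=W[B]; s=q[:,:2]@ax; w=q[:,:2]@ay; z=q[:,2]
    g=(z>.178)&(z<.232)&(s>.546)&(s<.554)&(w>.03)&(w<.12)
    for _ in range(3):
        k=np.linalg.lstsq(np.c_[w[g],z[g],np.ones(g.sum())],s[g],rcond=None)[0]
        r=s-np.c_[w,z,np.ones(len(w))]@k; g=g&(abs(r)<.0015)
    print("YAW",n,g.sum(),"yaw err deg",-np.degrees(k[0]),"pitch",np.degrees(k[1]),"rear s",np.median(s[g]),"w",w[g].min(),w[g].max())
E
```

```text
YAW side2 158 yaw err deg -0.17741646942071376 pitch 0.004334119634038805 rear s 0.5510923561933042 w 0.0472827373062535 0.09784885114164195
YAW top2 49 yaw err deg 0.2788162625837641 pitch -0.07648850739315803 rear s 0.5501436734135619 w 0.052077604942709466 0.09454694517255327
```

```bash
python3 -m handwheel '0.001 0 0 0 0 0;0.001 0 0 0 0 0;0.001 0 0 0 0 0;0.001 0 0 0 0 0;0.001 0 0 0 0 0;0.001 0 0 0 0 0' && python3 -c "
from plant import *
print(hand_in())"
```

```text
time_s: 18.62
eef_pos: [0.5402, 0.1971, 0.1987]
tool_rot: [0.0, -0.109, 0.994, 0.0]
force: [-0.5, -0.7, -5.4]
width: 0.573
finger_force: 74.3
the job is handed in; nothing more can be done
None
```

The bronze spindle is in the housing bore, and I handed the job in at 18.6 s with the housing held upright, its dial facing the leftmost camera: by my measurements it is about 99 to 100 mm from the lens, level to about 1 mm and within 0.3° of square.

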